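# Stand the slumped chopping board back up in the board rack

### The job

In the board rack on the table the beech chopping board has slumped forward onto the sliding divider. First push the board itself back upright with the fingertips, so that it leans on the baking tray behind it while the divider stays where it is; then push the divider gently up against the board so that it cannot slump again. Only push: do not lift the board, and leave the tray, the white board and the other things on the table where they are.

Things in the scene. Friction and masses are not known exactly. Their poses are not given: they have to be found in the camera images.
- rack: Low board rack, fixed to the table: two wooden rails 160 mm apart, tops 18 mm above the table. Origin: on the table, mid width; x runs along the rails from the open end (x = -78 mm, nearer the robot) to the fixed end with two upright wire hoops at x = 100 mm; y left, z up. What is properly stored in it leans 5 degrees back towards the fixed end.
- divider (a joint): Position of the sliding divider along the rails, m: about 0 at the start, grows as it is pushed along the rack's +x (range -0.035 to 0.080). It takes about 3 N to slide, stays where it is left and cannot tip or lift. Against the board standing back on the tray it reads about 0.055 to 0.070, and the push then meets a firm stop.
- divider_left (a point): Middle of the flat top bar of the divider's left hoop. The divider is a wooden cross bar on the rails, 226 mm wide, with two upright hoops of 6 mm steel wire, each 40 mm wide, 80 mm left and right of the rack's middle, tops 170 mm above the table, leaning 5 degrees back. Pushing either hoop's top bar along the rack's +x slides the whole divider without jamming.
- divider_right (a point): The same point on the right hoop, 160 mm from the left one. Between the two hoops is a free gap of 120 mm, but for a thin wire 78 mm above the table.
- divider_foot (a point): Point on the divider's middle line, 26 mm above the table, in the plane of the hoops' rear surface, which is what meets the board's lower front edge.
- chopping_board: Slumped beech chopping board with darker end strips, loose, 0.3 to 0.55 kg: 16 mm thick (its x), 205 mm wide (y), 175 mm high (z). Origin: centre of its lower edge, which stands on the rails; front face at x = -8 mm. At the start it leans 16 to 21 degrees towards the open end, its front face on the tops of both divider hoops.
- board_top (a point): Centre of the chopping board's upper edge, about 185 mm above the table at the start. Pushed between the hoops, 130 to 160 mm above the table, along the rack's +x (about 1 N), the board tips about its lower edge past upright, drops the last little way onto the tray, 5 to 9 degrees beyond upright, and stays; its upper edge is then 192 mm above the table.
- baking_tray: Dark steel baking tray standing on edge behind the chopping board, loose: 14 mm deep (its x), 225 mm wide, 165 mm high (its z), open side to the front, leaning back 5 degrees on the white board. Origin: centre of its lower edge. Leave it standing.
- white_board: Thin white plastic chopping board behind the tray, loose: 10 x 215 x 200 mm, with a small grip slot near its top, leaning back 5 degrees on the fixed hoops. Origin: centre of its lower edge. Leave it standing.
- tea_box: Brown tea tin with a lid, 60x78x61 mm, a bystander at the front left of the table. Origin under its centre.
- jam: Jam jar, 69 mm across, 99 mm high, a bystander at the front right. Origin under its centre.
- biscuits: Green biscuit packet lying flat, 45x120x11 mm, a bystander at the front edge. Origin under its centre.
- matches: Match box lying flat, 48x61x15 mm, a bystander at the left edge. Origin under its centre.
- mug: Cream mug, 86x116x88 mm, a bystander on the sink's front rim to the right. Origin under its centre.
- washing_brush: White washing-up brush, 161 mm long, a bystander on the sink's front rim. Origin under its centre.

How it is judged:
By the outcome, as a careful person would: the job done as asked, in the order asked, and still so for the second after the job is handed in, with the robot touching nothing.
It also fails if it takes over 48 s, if anything falls off the work surface, if the arm or the gripper's body presses on something with over 40 N, if the wrist force passes 120 N, or if a joint passes its speed limit or range.

### The arm

A 6-joint arm with a two-finger parallel gripper is mounted at the origin on a cart in front of the work surface, level with it; the furniture and walls round the work are solid. World frame = base frame: x ahead of the robot, y to its left, z up, the work surface at z = 0. Lengths are in m, angles in rad, forces in N, time in s.
With the tool pointing down it reaches from about 0.425 to 0.95 m from the base axis. Payload 14.7 kg.
Tool frame: the origin (TCP) lies on the front face of the gripper's body, between the roots of the fingers; the fingertips stand 73 mm ahead of it and the grasp point (between the pads) lies 54 mm ahead of it (env.tip_extent is the distance from the TCP to the fingertips, in m); z points along the fingers, y is the line along which they close (so a half turn about z gives the same grasp; the last joint's range is limited). The gripper opens to 85 mm and grips with 20 to 120 N. Pads are 22 mm wide; open, the fingers measure 114 mm over their backs; the gripper's body (76 mm by 85 mm) begins 54 mm behind the grasp point. The pads swing forward as they close: fully open they stand 13 mm farther back than shut.
Start: joints at [-1.354, 0.48, 1.596, -0, 1.065, -0.047], TCP at [0.17, -0.628, 0.304] pointing down, gripper open.
Joint ranges: [-2.75, 2.75], [-0.82, 2.05], [0.23, 2.67], [-1.56, 4.7], [0.09, 2.69], [-2.92, 2.92]. Speed limits (rad/s): [1.89, 1.89, 2.39, 3.01, 3.01, 3.01].

### API

Orientations are given as a 3x3 rotation matrix whose columns are the frame's x, y, z axes.
In Python, from bench import env, optics, order, models gives the robot as it stands. The module is installed in compiled form; this text tells all that it offers.
- The arm moves only by the tool servo_tool, never from a script. Its argument "steps" is a list of rows, each an object with "xyz": the shift along the tool's x, y, z in mm, a list of three; "turn": the turn, a rotation vector about the tool's x, y, z in degrees, a list of three; "grip": the closure in counts, from 0 (fully open) to 255 (shut). A call has exactly 5 rows; each row shifts and turns the commanded pose from where the row before left it, along the tool's axes as they then stand; what a row does not reach is not made up. A row lasts 1/12 s, in which the tool goes at most 41.7 mm and 7.16 degrees, less where a joint would pass 70% of its speed; a pose out of reach is approached as far as the arm can. A call with a gripper value outside its range is refused whole. The fingers move at their own pace and stop on an object; "grip_force" is the grip in N (left out, the last holds). Time passes only in rows, so rows that do not move let the fingers close, or fill a call up. It gives the time, the measured TCP pose, the force, the opening and the grip force at its end, in the units of the state.
- env.get_obs(): the state, without advancing time (a new reading comes with each control period).
- optics.capture(name): name is "side" or "top"; returns the picture (420x560x3 uint8, red, green, blue); there is no depth.
- optics.get_calibration(name): a dict with "fx", "fy", "cx", "cy" (pixels), "D" ([k1, k2, p1, p2, k3] as OpenCV has them; the pictures are not rectified), "world_from_camera" (4x4, takes a point from camera to world coordinates). Camera axes: x right, y up, looking along -z (the intrinsics and any distortion apply to the point x, -y, -z); pixel columns grow to the right and rows downward; lengths in m; the calibration is good to about 2 mm. A picture is of the moment at which its call begins. get_calibration takes no time and is no camera call.
- order.finish_job(): hands the job in; it is judged then, once.
Trained networks look in the newest picture that a camera, given by its name, has taken for a name from the list of things; names that differ only in an ending like _2 or _b are one class to them, and where a whole thing is asked for, a point or a joint stands for the part that bears it (a point fixed in the world has none). Each returns a list of dicts, best first, with "conf" (0 to 1); they miss things now and then, are a little off and sometimes report something else, mostly with a low value. They report only what shows in the picture. A call takes as long as a camera call.
- models.regions_of(target, camera): "pixels" (420x560 bool, what is visible of it) and "box" ([left, top, width, height] in pixels, round what is visible of it).
- models.tip_of(target, camera): "location" ([row, column] in pixels: a listed point, or the origin of a listed thing).
The state is a dict: "clock": time; "joint_pos": joint angles; "qd": joint speeds; "joint_efforts": joint torques, N m; "position": TCP position; "orientation": TCP orientation; "contact_force": force on the tool from outside, world axes, zero at the start; "moment": the same for the moment, N m; "width": finger opening in m; "grasp_force": force on a finger pad.
Only numpy, scipy, OpenCV 4.12 (cv2) and the standard library are available. Lean on these libraries where they do the work, as an engineer would, in place of code of your own. Each camera call takes 0.05 s, during which the arm holds its last target. There are 200 camera calls.

## Working session

There is one attempt and no reset: what is moved stays moved. The work goes in short steps, Python scripts to look and compute and a tool call to move; the robot and the scene stay as the last step left them, time stands still between calls to the robot, and variables do not carry over. Pictures are saved under pics/ and viewed, at most 10 in all, crops included, and the job is handed in when it is done.

Besides the shell and the picture viewer there is one more tool, called by a JSON object that holds its "op" and its "data", one argument or row to a line. servo_tool: Moves the arm, as the interface text tells. Its arguments: {"type":"object","properties":{"steps":{"type":"array"},"grip_force":{"type":"number"}},"required":["steps"]}

```bash
mkdir -p pics; cat > h.py <<'E'
import numpy as np, cv2
from bench import env, optics, order, models
def cal(n):
    c=optics.get_calibration(n); K=np.array([[c['fx'],0,c['cx']],[0,c['fy'],c['cy']],[0,0,1.]])
    return K,np.array(c['D'],float),np.array(c['world_from_camera'])
def ray(n,rc):
    K,D,T=cal(n); u=cv2.undistortPoints(np.array([[[rc[1],rc[0]]]],float),K,D)[0,0]
    d=T[:3,:3]@np.array([u[0],-u[1],-1]); return T[:3,3],d/np.linalg.norm(d)
def atz(n,rc,z):
    o,d=ray(n,rc); return o+d*(z-o[2])/d[2]
def tri(a,b):
    (o1,d1),(o2,d2)=ray('side',a),ray('top',b)
    s=np.linalg.lstsq(np.c_[d1,-d2],o2-o1,rcond=None)[0]
    p,q=o1+s[0]*d1,o2+s[1]*d2; return (p+q)/2,np.linalg.norm(p-q)
def proj(n,P):
    K,D,T=cal(n); X=(np.atleast_2d(P)-T[:3,3])@T[:3,:3]; X=X*[1,-1,-1]
    p=cv2.projectPoints(X,np.zeros(3),np.zeros(3),K,D)[0][:,0]; return p[:,::-1]
def tips(names):
    for n in names:
        r={c:models.tip_of(n,c) for c in('side','top')}
        b={c:(np.round(v[0]['location'],1),round(v[0]['conf'],2)) if v else None for c,v in r.items()}
        t=tri(b['side'][0],b['top'][0]) if b['side'] and b['top'] else None
        print(n,b,None if t is None else (np.round(t[0],4),round(t[1],4)))
E
python3 - <<'E'
from h import *
for c in('side','top'):
    im=optics.capture(c); cv2.imwrite(f'pics/{c}0.png',im[:,:,::-1]); print(c,np.round(cal(c)[2][:3,3],2))
tips(['rack','divider_left','divider_right','divider_foot','chopping_board','board_top','baking_tray','white_board','tea_box','jam','mug'])
o=env.get_obs();print(o['clock'],o['position'],np.round(o['orientation'],3),o['contact_force'],env.tip_extent)
E
```

```text
side [0.3  0.71 0.75]
top [ 0.4  -0.19  1.44]
rack {'side': (array([284.8, 249.9]), 0.89), 'top': (array([215.8, 225.5]), 0.68)} (array([ 0.5378, -0.0412,  0.0126]), np.float64(0.0183))
divider_left {'side': (array([251.9, 241.3]), 0.84), 'top': (array([206. , 199.6]), 0.81)} (array([0.5418, 0.0177, 0.161 ]), np.float64(0.001))
divider_right {'side': (array([209.6, 258. ]), 0.8), 'top': (array([207.2, 253. ]), 0.83)} (array([ 0.5425, -0.1373,  0.1656]), np.float64(0.0022))
divider_foot {'side': (array([277.7, 257.1]), 0.73), 'top': (array([214.8, 229.4]), 0.86)} (array([ 0.532 , -0.0566,  0.0234]), np.float64(0.0014))
chopping_board {'side': (array([202. , 323.4]), 0.65), 'top': (array([195.8, 229.5]), 0.69)} (array([ 0.4718, -0.0793,  0.2527]), np.float64(0.1775))
board_top {'side': (array([225.4, 246.5]), 0.84), 'top': (array([201.7, 224.8]), 0.77)} (array([ 0.5521, -0.0572,  0.1753]), np.float64(0.0051))
baking_tray {'side': (array([272. , 222.2]), 0.95), 'top': (array([183.4, 230.7]), 0.71)} (array([ 0.6274, -0.0593,  0.0244]), np.float64(0.0113))
white_board {'side': (array([350.6, 170.8]), 0.48), 'top': (array([183.7, 227.8]), 0.96)} (array([ 0.7237, -0.0032, -0.2333]), np.float64(0.1046))
tea_box {'side': (array([349.5, 318.1]), 0.57), 'top': (array([269.5, 176.9]), 0.6)} (array([0.3568, 0.1115, 0.0007]), np.float64(0.0091))
jam {'side': (array([347.1, 315.7]), 0.6), 'top': (array([274.3, 272.6]), 0.65)} (array([ 0.3642, -0.1959, -0.3662]), np.float64(0.0687))
mug {'side': (array([204.8, 325.4]), 0.95), 'top': (array([254.9, 342.5]), 0.73)} (array([ 0.4111, -0.4222,  0.0118]), np.float64(0.0016))
1.2 [ 0.16949874 -0.62748622  0.30391187] [[ 0.965  0.261 -0.   ]
 [ 0.261 -0.965  0.   ]
 [ 0.    -0.    -1.   ]] [-1.10439365 -0.78002692 -0.79586335] 0.0726
```

View pics/side0.png

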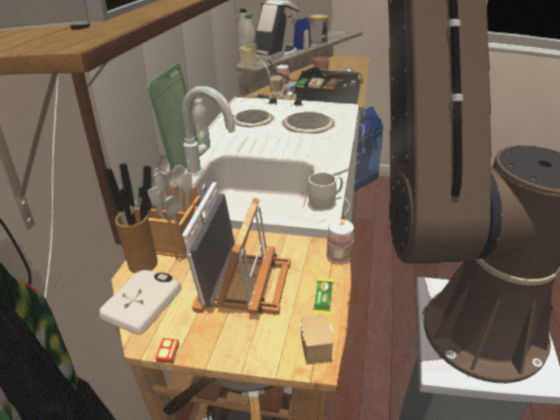

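View pics/top0.png

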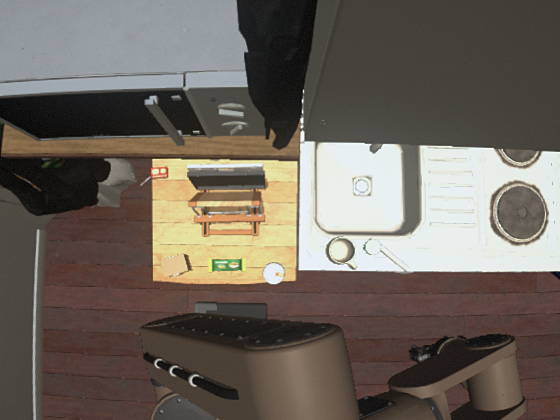

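The side view shows the rack with the board seen on edge, at about columns 235–255 and rows 200–290. The dark tray is to its left and the divider hoops are at about column 262. In the top view the divider bar is at about row 206, columns 200–253.

The measurements agree with the stated sizes: the hoops are 155 mm apart at x≈0.542, with a midline at y≈-0.058, and the foot is at x≈0.532. That is good enough to start the approach.

{"op": "servo_tool", "data": {
  "steps": [
    {"xyz": [0,0,0],"turn": [0,0,7],"grip": 255},
    {"xyz": [0,0,0],"turn": [0,0,7],"grip": 255},
    {"xyz": [0,0,0],"turn": [0,0,1.1],"grip": 255},
    {"xyz": [27,-27,0],"turn": [0,0,0],"grip": 255},
    {"xyz": [27,-27,0],"turn": [0,0,0],"grip": 255}
  ],
  "grip_force": 30
}}

```text
clock: 1.62
position: [0.2229, -0.5737, 0.3036]
orientation: [[1.0, 0.001, -0.0], [0.001, -1.0, -0.0], [-0.0, 0.0, -1.0]]
contact_force: [0.6, -0.1, -0.2]
width: 0.0258
grasp_force: 0.0
```

{"op": "servo_tool", "data": {
  "steps": [
    {"xyz": [27,-27,0],"turn": [0,0,0],"grip": 255},
    {"xyz": [27,-27,0],"turn": [0,0,0],"grip": 255},
    {"xyz": [27,-27,0],"turn": [0,0,0],"grip": 255},
    {"xyz": [27,-27,0],"turn": [0,0,0],"grip": 255},
    {"xyz": [10,-35,0],"turn": [0,0,0],"grip": 255}
  ]
}}

```text
clock: 2.03
position: [0.3442, -0.4301, 0.3041]
orientation: [[1.0, 0.004, 0.002], [0.004, -1.0, -0.002], [0.002, 0.002, -1.0]]
contact_force: [-0.5, 0.7, -0.1]
width: 0.0001
grasp_force: 0.0
```

{"op": "servo_tool", "data": {
  "steps": [
    {"xyz": [10,-35,0],"turn": [0,0,0],"grip": 255},
    {"xyz": [10,-35,0],"turn": [0,0,0],"grip": 255},
    {"xyz": [10,-35,0],"turn": [0,0,0],"grip": 255},
    {"xyz": [10,-35,0],"turn": [0,0,0],"grip": 255},
    {"xyz": [10,-35,0],"turn": [0,0,0],"grip": 255}
  ]
}}

```text
clock: 2.45
position: [0.3916, -0.2538, 0.3041]
orientation: [[1.0, 0.004, 0.0], [0.004, -1.0, -0.0], [0.0, 0.0, -1.0]]
contact_force: [0.6, -0.7, 0.3]
width: -0.0
grasp_force: 0.0
```

{"op": "servo_tool", "data": {
  "steps": [
    {"xyz": [10,-35,0],"turn": [0,0,0],"grip": 255},
    {"xyz": [15,-35,0],"turn": [0,0,0],"grip": 255},
    {"xyz": [15,-35,0],"turn": [0,0,0],"grip": 255},
    {"xyz": [15,-35,0],"turn": [0,0,0],"grip": 255},
    {"xyz": [15,-35,0],"turn": [0,0,0],"grip": 255}
  ]
}}

```text
clock: 2.87
position: [0.4618, -0.0786, 0.3042]
orientation: [[1.0, 0.004, 0.001], [0.004, -1.0, -0.0], [0.001, 0.0, -1.0]]
contact_force: [0.9, -1.3, 0.2]
width: -0.0001
grasp_force: 0.0
```

{"op": "servo_tool", "data": {
  "steps": [
    {"xyz": [10,-17,0],"turn": [0,0,0],"grip": 255},
    {"xyz": [0,0,0],"turn": [0,5,0],"grip": 255},
    {"xyz": [0,0,0],"turn": [0,5,0],"grip": 255},
    {"xyz": [0,0,0],"turn": [0,5,0],"grip": 255},
    {"xyz": [0,0,0],"turn": [0,5,0],"grip": 255}
  ]
}}

```text
clock: 3.28
position: [0.4715, -0.0634, 0.3044]
orientation: [[0.938, 0.004, 0.346], [0.005, -1.0, -0.001], [0.346, 0.003, -0.938]]
contact_force: [-0.4, 1.8, 0.1]
width: -0.0001
grasp_force: 0.0
```

```bash
python3 - <<'E'
from h import *
ims=[]
for c in('side','top'):
    im=optics.capture(c); ims.append(im)
tips(['divider_left','divider_right','divider_foot','board_top'])
for n,r in(('divider_left',0),('divider_right',0),('board_top',1)):
    for p in models.tip_of(n,'top')[:1]: print(n,np.round(atz('top',p['location'],.185 if r else .17),4))
s=cv2.resize(ims[0][170:320,180:330],(600,600),interpolation=cv2.INTER_CUBIC)
cv2.imwrite('pics/s1.png',s[:,:,::-1])
o=env.get_obs();print(o['clock'],o['position'],np.round(o['orientation'],3),o['contact_force'])
E
```

```text
divider_left {'side': (array([253.8, 240.2]), 0.87), 'top': (array([205.3, 200.5]), 0.67)} (array([0.5449, 0.0163, 0.1542]), np.float64(0.0006))
divider_right {'side': (array([210.2, 257.7]), 0.77), 'top': (array([207.6, 252.5]), 0.83)} (array([ 0.5421, -0.1358,  0.1649]), np.float64(0.0036))
divider_foot {'side': (array([277. , 258.1]), 0.81), 'top': (array([210.2, 228.7]), 0.94)} (array([ 0.538 , -0.0558,  0.0264]), np.float64(0.0157))
board_top {'side': (array([224.8, 250.7]), 0.64), 'top': (array([202.2, 224.1]), 0.79)} (array([ 0.5462, -0.0565,  0.1788]), np.float64(0.0131))
divider_left [0.5434 0.0138 0.17  ]
divider_right [ 0.5398 -0.1363  0.17  ]
board_top [ 0.5519 -0.0557  0.185 ]
3.9333 [ 0.47152189 -0.0634104   0.30381339] [[ 0.94   0.001  0.341]
 [ 0.    -1.     0.   ]
 [ 0.341 -0.    -0.94 ]] [ 0.14464553 -0.40978505  0.53511282]
```

View pics/s1.png

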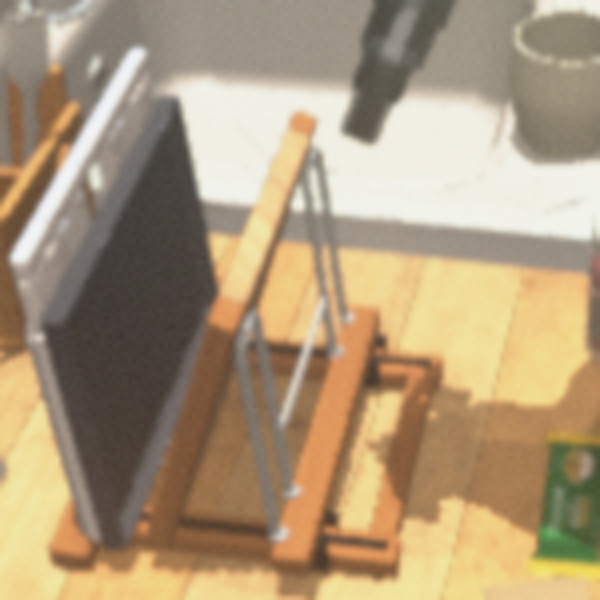

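The crop shows the board's upper edge at about (300,120)–(235,310), resting on both hoop tops. The gap between the hoops is free and the fingertips are above and in front of it. Next I lower the fingers into the gap.

{"op": "servo_tool", "data": {
  "steps": [
    {"xyz": [-10,0,28],"turn": [0,0,0],"grip": 255},
    {"xyz": [-10,0,28],"turn": [0,0,0],"grip": 255},
    {"xyz": [-10,0,28],"turn": [0,0,0],"grip": 255},
    {"xyz": [0,-3,0],"turn": [0,0,0],"grip": 255},
    {"xyz": [14,0,5],"turn": [0,0,0],"grip": 255}
  ]
}}

```text
clock: 4.35
position: [0.4837, -0.0594, 0.2131]
orientation: [[0.942, -0.0, 0.336], [-0.001, -1.0, 0.002], [0.336, -0.002, -0.942]]
contact_force: [0.5, 0.3, 0.8]
width: 0.0
grasp_force: 0.0
```

{"op": "servo_tool", "data": {
  "steps": [
    {"xyz": [4.7,0,1.7],"turn": [0,0,0],"grip": 255},
    {"xyz": [4.7,0,1.7],"turn": [0,0,0],"grip": 255},
    {"xyz": [4.7,0,1.7],"turn": [0,0,0],"grip": 255},
    {"xyz": [4.7,0,1.7],"turn": [0,0,0],"grip": 255},
    {"xyz": [4.7,0,1.7],"turn": [0,0,0],"grip": 255}
  ]
}}

```text
clock: 4.77
position: [0.5122, -0.0604, 0.2155]
orientation: [[0.939, 0.0, 0.343], [0.0, -1.0, -0.0], [0.343, 0.0, -0.939]]
contact_force: [1.0, 1.0, 0.2]
width: 0.0004
grasp_force: 0.0
```

{"op": "servo_tool", "data": {
  "steps": [
    {"xyz": [4.7,0,1.7],"turn": [0,0,0],"grip": 255},
    {"xyz": [4.7,0,1.7],"turn": [0,0,0],"grip": 255},
    {"xyz": [4.7,0,1.7],"turn": [0,0,0],"grip": 255},
    {"xyz": [4.7,0,1.7],"turn": [0,0,0],"grip": 255},
    {"xyz": [4.7,0,1.7],"turn": [0,0,0],"grip": 255}
  ]
}}

```text
clock: 5.18
position: [0.5372, -0.0604, 0.2148]
orientation: [[0.94, 0.0, 0.342], [0.0, -1.0, 0.0], [0.342, -0.0, -0.94]]
contact_force: [-0.9, 0.1, 0.8]
width: 0.0002
grasp_force: 0.1
```

{"op": "servo_tool", "data": {
  "steps": [
    {"xyz": [2.8,0,1],"turn": [0,0,0],"grip": 255},
    {"xyz": [2.8,0,1],"turn": [0,0,0],"grip": 255},
    {"xyz": [2.8,0,1],"turn": [0,0,0],"grip": 255},
    {"xyz": [2.8,0,1],"turn": [0,0,0],"grip": 255},
    {"xyz": [2.8,0,1],"turn": [0,0,0],"grip": 255}
  ]
}}

```text
clock: 5.6
position: [0.5518, -0.0604, 0.215]
orientation: [[0.94, 0.0, 0.342], [0.0, -1.0, 0.0], [0.342, -0.0, -0.94]]
contact_force: [0.4, -0.6, 0.4]
width: -0.0001
grasp_force: 0.0
```

```bash
python3 - <<'E'
from h import *
for c in('side','top'):
    im=optics.capture(c)
    if c=='side': s=cv2.resize(im[170:320,180:330],(600,600),interpolation=cv2.INTER_CUBIC)
tips(['divider_left','board_top'])
cv2.imwrite('pics/s2.png',s[:,:,::-1])
E
```

```text
divider_left {'side': (array([250.2, 242.1]), 0.75), 'top': None} None
board_top {'side': (array([218.6, 225.4]), 0.85), 'top': (array([185.5, 225.3]), 0.66)} (array([ 0.5987, -0.0581,  0.1872]), np.float64(0.0021))
```

View pics/s2.png

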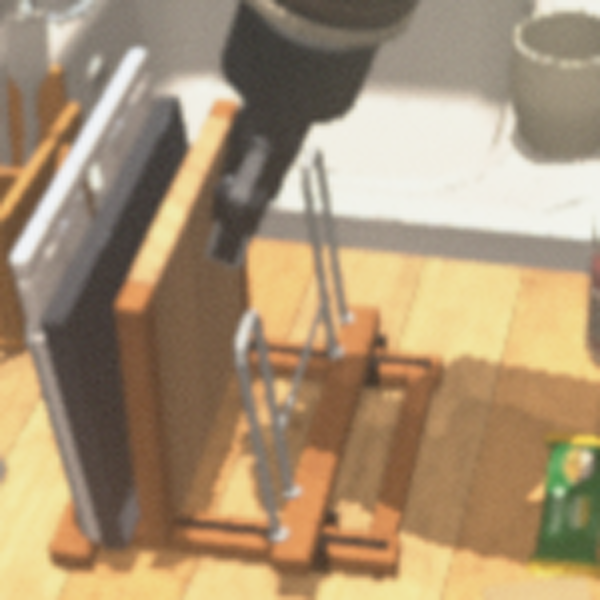

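The board is now nearly upright, with its top edge at about (225,105)–(130,300), and the hoops are where they were. I keep pushing slowly.

{"op": "servo_tool", "data": {
  "steps": [
    {"xyz": [1.9,0,0.7],"turn": [0,0,0],"grip": 255},
    {"xyz": [1.9,0,0.7],"turn": [0,0,0],"grip": 255},
    {"xyz": [1.9,0,0.7],"turn": [0,0,0],"grip": 255},
    {"xyz": [1.9,0,0.7],"turn": [0,0,0],"grip": 255},
    {"xyz": [1.9,0,0.7],"turn": [0,0,0],"grip": 255}
  ]
}}

```text
clock: 6.32
position: [0.562, -0.0604, 0.215]
orientation: [[0.94, 0.0, 0.342], [0.0, -1.0, 0.0], [0.342, 0.0, -0.94]]
contact_force: [-0.2, 0.1, 0.8]
width: -0.0003
grasp_force: 0.0
```

{"op": "servo_tool", "data": {
  "steps": [
    {"xyz": [1.4,0,0.5],"turn": [0,0,0],"grip": 255},
    {"xyz": [1.4,0,0.5],"turn": [0,0,0],"grip": 255},
    {"xyz": [1.4,0,0.5],"turn": [0,0,0],"grip": 255},
    {"xyz": [0,0,0],"turn": [0,0,0],"grip": 255},
    {"xyz": [0,0,0],"turn": [0,0,0],"grip": 255}
  ]
}}

```text
clock: 6.73
position: [0.5662, -0.0604, 0.2149]
orientation: [[0.94, 0.0, 0.342], [0.0, -1.0, 0.0], [0.342, -0.0, -0.94]]
contact_force: [-0.5, 0.6, -0.0]
width: -0.0001
grasp_force: 0.0
```

```bash
python3 - <<'E'
from h import *
for c in('side','top'):
    im=optics.capture(c)
    if c=='side': s=cv2.resize(im[170:320,180:330],(600,600),interpolation=cv2.INTER_CUBIC)
tips(['board_top'])
cv2.imwrite('pics/s3.png',s[:,:,::-1])
E
```

```text
board_top {'side': (array([218.3, 215.5]), 0.7), 'top': (array([182.1, 224.1]), 0.88)} (array([ 0.6138, -0.053 ,  0.1889]), np.float64(0.0095))
```

View pics/s3.png

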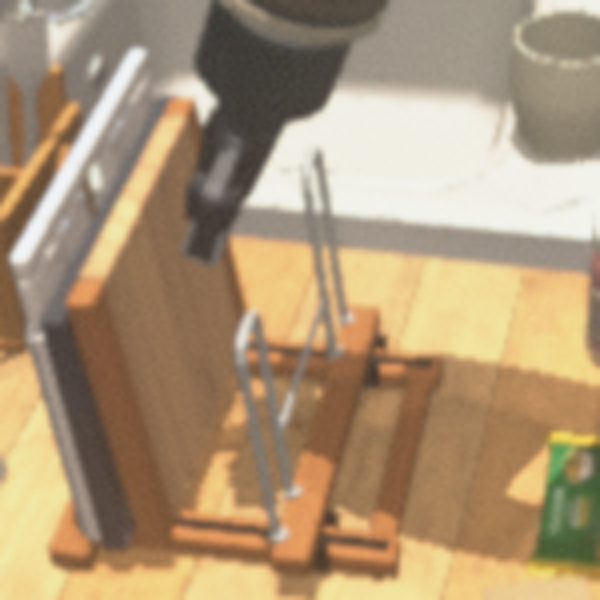

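The board has dropped onto the tray: its top edge is now at about (180,105)–(85,295), lying along the tray. The divider hoops are still at (250,320) and (315,155). I back out, straighten the tool and go to the left hoop.

{"op": "servo_tool", "data": {
  "steps": [
    {"xyz": [-14,0,-5],"turn": [0,0,0],"grip": 255},
    {"xyz": [-25,0,-9],"turn": [0,0,0],"grip": 255},
    {"xyz": [-25,0,-9],"turn": [0,0,0],"grip": 255},
    {"xyz": [-17,0,-6],"turn": [0,0,0],"grip": 255},
    {"xyz": [0,0,-16],"turn": [0,0,0],"grip": 255}
  ]
}}

```text
clock: 7.35
position: [0.4704, -0.0596, 0.2273]
orientation: [[0.942, 0.0, 0.336], [-0.0, -1.0, 0.002], [0.336, -0.002, -0.942]]
contact_force: [-0.6, 1.1, -0.7]
width: 0.0005
grasp_force: 0.0
```

{"op": "servo_tool", "data": {
  "steps": [
    {"xyz": [0,0,0],"turn": [0,-5,0],"grip": 255},
    {"xyz": [0,0,0],"turn": [0,-5,0],"grip": 255},
    {"xyz": [0,0,0],"turn": [0,-5,0],"grip": 255},
    {"xyz": [0,0,0],"turn": [0,-5,0],"grip": 255},
    {"xyz": [0,-20,0],"turn": [0,0,0],"grip": 255}
  ]
}}

```text
clock: 7.77
position: [0.4768, -0.0423, 0.2301]
orientation: [[1.0, -0.001, -0.003], [-0.001, -1.0, -0.002], [-0.003, 0.002, -1.0]]
contact_force: [-0.1, 0.8, -0.8]
width: 0.0001
grasp_force: 0.0
```

{"op": "servo_tool", "data": {
  "steps": [
    {"xyz": [0,-28,0],"turn": [0,0,0],"grip": 255},
    {"xyz": [0,-28,0],"turn": [0,0,0],"grip": 255},
    {"xyz": [0,0,0],"turn": [0,0,0],"grip": 255},
    {"xyz": [0,0,0],"turn": [0,0,0],"grip": 255},
    {"xyz": [0,0,0],"turn": [0,0,0],"grip": 255}
  ]
}}

```text
clock: 8.18
position: [0.4746, 0.0155, 0.2296]
orientation: [[1.0, 0.001, 0.0], [0.001, -1.0, -0.0], [0.0, 0.0, -1.0]]
contact_force: [-0.6, 0.4, 0.3]
width: -0.0
grasp_force: 0.0
```

```bash
python3 - <<'E'
from h import *
for c in('side','top'):
    im=optics.capture(c)
    if c=='side': s=cv2.resize(im[170:320,180:330],(600,600),interpolation=cv2.INTER_CUBIC)
tips(['board_top','divider_left','divider_right','divider_foot'])
cv2.imwrite('pics/s4.png',s[:,:,::-1])
E
```

```text
board_top {'side': None, 'top': (array([178.6, 223.6]), 0.75)} None
divider_left {'side': (array([253.5, 240.2]), 0.93), 'top': None} None
divider_right {'side': (array([208.3, 253.8]), 0.77), 'top': (array([207.3, 253.4]), 0.81)} (array([ 0.5472, -0.1375,  0.1681]), np.float64(0.0128))
divider_foot {'side': (array([279.6, 260.2]), 0.76), 'top': (array([211.2, 231.7]), 0.86)} (array([ 0.5361, -0.0642,  0.0108]), np.float64(0.0167))
```

View pics/s4.png

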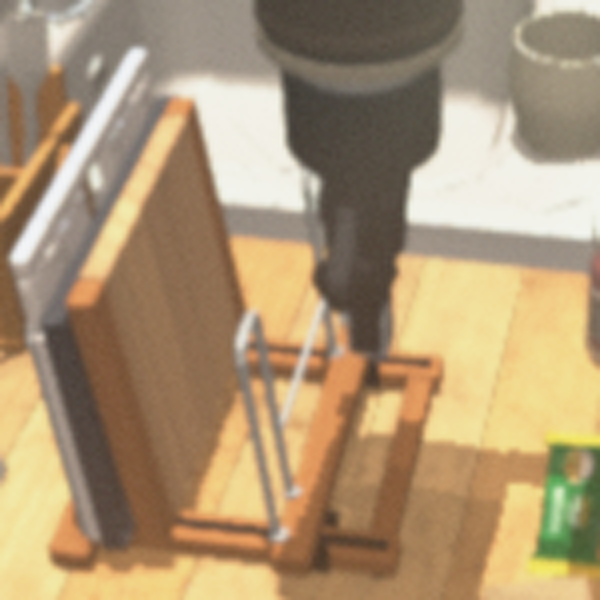

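The board stays leaning on the tray. The closed fingers stand in front of the left hoop, tip at about (370,350) and hoop top at (250,320). Now I approach and push the hoop's top bar.

{"op": "servo_tool", "data": {
  "steps": [
    {"xyz": [15,0,3],"turn": [0,0,0],"grip": 255},
    {"xyz": [15,0,0],"turn": [0,0,0],"grip": 255},
    {"xyz": [8,0,0],"turn": [0,0,0],"grip": 255},
    {"xyz": [4,0,0],"turn": [0,0,0],"grip": 255},
    {"xyz": [4,0,0],"turn": [0,0,0],"grip": 255}
  ]
}}

```text
clock: 9.1
position: [0.5207, 0.0156, 0.2264]
orientation: [[1.0, 0.0, -0.001], [0.0, -1.0, -0.0], [-0.001, 0.0, -1.0]]
contact_force: [-0.7, 0.3, -0.2]
width: -0.0
grasp_force: 0.0
```

{"op": "servo_tool", "data": {
  "steps": [
    {"xyz": [4,0,0],"turn": [0,0,0],"grip": 255},
    {"xyz": [4,0,0],"turn": [0,0,0],"grip": 255},
    {"xyz": [4,0,0],"turn": [0,0,0],"grip": 255},
    {"xyz": [4,0,0],"turn": [0,0,0],"grip": 255},
    {"xyz": [4,0,0],"turn": [0,0,0],"grip": 255}
  ]
}}

```text
clock: 9.52
position: [0.5406, 0.0157, 0.2264]
orientation: [[1.0, 0.0, -0.001], [0.0, -1.0, 0.0], [-0.001, -0.0, -1.0]]
contact_force: [-3.6, 2.7, 0.4]
width: 0.0002
grasp_force: 1.7
```

{"op": "servo_tool", "data": {
  "steps": [
    {"xyz": [4,0,0],"turn": [0,0,0],"grip": 255},
    {"xyz": [4,0,0],"turn": [0,0,0],"grip": 255},
    {"xyz": [4,0,0],"turn": [0,0,0],"grip": 255},
    {"xyz": [3,0,0],"turn": [0,0,0],"grip": 255},
    {"xyz": [3,0,0],"turn": [0,0,0],"grip": 255}
  ]
}}

```text
clock: 9.93
position: [0.559, 0.0156, 0.2265]
orientation: [[1.0, 0.0, -0.0], [0.0, -1.0, 0.0], [-0.0, -0.0, -1.0]]
contact_force: [-3.6, 3.1, 0.2]
width: 0.0001
grasp_force: 1.7
```

{"op": "servo_tool", "data": {
  "steps": [
    {"xyz": [3,0,0],"turn": [0,0,0],"grip": 255},
    {"xyz": [3,0,0],"turn": [0,0,0],"grip": 255},
    {"xyz": [3,0,0],"turn": [0,0,0],"grip": 255},
    {"xyz": [3,0,0],"turn": [0,0,0],"grip": 255},
    {"xyz": [2,0,0],"turn": [0,0,0],"grip": 255}
  ]
}}

```text
clock: 10.35
position: [0.5731, 0.0156, 0.2266]
orientation: [[1.0, 0.0, 0.0], [0.0, -1.0, -0.0], [0.0, 0.0, -1.0]]
contact_force: [-2.4, 2.1, 0.1]
width: 0.0003
grasp_force: 1.7
```

{"op": "servo_tool", "data": {
  "steps": [
    {"xyz": [2,0,0],"turn": [0,0,0],"grip": 255},
    {"xyz": [1.5,0,0],"turn": [0,0,0],"grip": 255},
    {"xyz": [1.5,0,0],"turn": [0,0,0],"grip": 255},
    {"xyz": [1,0,0],"turn": [0,0,0],"grip": 255},
    {"xyz": [1,0,0],"turn": [0,0,0],"grip": 255}
  ]
}}

```text
clock: 10.77
position: [0.5797, 0.0156, 0.2265]
orientation: [[1.0, 0.0, -0.0], [0.0, -1.0, 0.0], [-0.0, -0.0, -1.0]]
contact_force: [-2.7, 2.7, -0.7]
width: -0.0002
grasp_force: 1.7
```

```bash
python3 - <<'E'
from h import *
for c in('side','top'):
    im=optics.capture(c)
    if c=='side': s=cv2.resize(im[170:320,180:330],(600,600),interpolation=cv2.INTER_CUBIC)
tips(['board_top','divider_left','divider_right','divider_foot'])
cv2.imwrite('pics/s5.png',s[:,:,::-1])
E
```

```text
board_top {'side': (array([216.9, 211.1]), 0.83), 'top': (array([176.8, 224.2]), 0.83)} (array([ 0.6265, -0.0536,  0.191 ]), np.float64(0.0049))
divider_left {'side': (array([250.6, 215.8]), 0.92), 'top': (array([188.3, 199.9]), 0.67)} (array([0.5959, 0.0198, 0.1579]), np.float64(0.0024))
divider_right {'side': (array([204.4, 232.8]), 0.74), 'top': (array([187.2, 253.1]), 0.63)} (array([ 0.6015, -0.136 ,  0.1742]), np.float64(0.0063))
divider_foot {'side': (array([276.7, 236. ]), 0.56), 'top': (array([198.1, 232.4]), 0.59)} (array([ 0.5878, -0.0635,  0.011 ]), np.float64(0.0015))
```

View pics/s5.png

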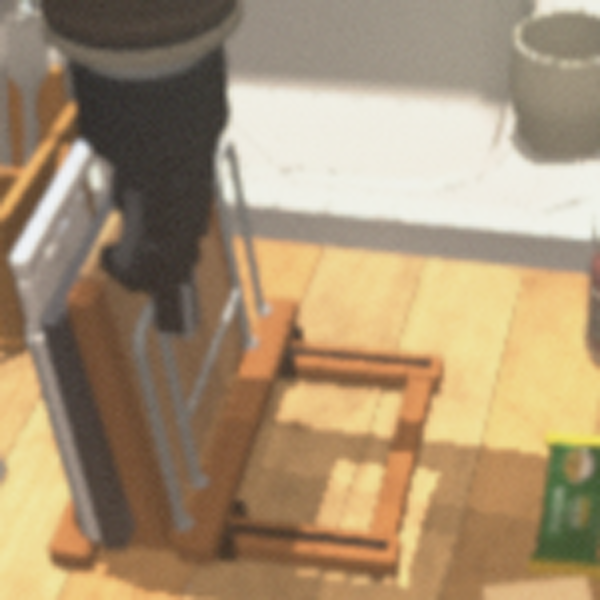

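The left hoop is at about (145,320) with its leg foot at (183,525), close to the board's face but not yet firmly against it. The force is still sliding friction only, so I continue in 1 mm rows.

{"op": "servo_tool", "data": {
  "steps": [
    {"xyz": [1,0,0],"turn": [0,0,0],"grip": 255},
    {"xyz": [1,0,0],"turn": [0,0,0],"grip": 255},
    {"xyz": [0.7,0,0],"turn": [0,0,0],"grip": 255},
    {"xyz": [0.7,0,0],"turn": [0,0,0],"grip": 255},
    {"xyz": [0.6,0,0],"turn": [0,0,0],"grip": 255}
  ]
}}

```text
clock: 11.68
position: [0.5837, 0.0156, 0.2265]
orientation: [[1.0, 0.0, -0.0], [0.0, -1.0, 0.0], [-0.0, -0.0, -1.0]]
contact_force: [-3.4, 1.0, 0.2]
width: 0.0002
grasp_force: 1.6
```

{"op": "servo_tool", "data": {
  "steps": [
    {"xyz": [0.7,0,0],"turn": [0,0,0],"grip": 255},
    {"xyz": [0.7,0,0],"turn": [0,0,0],"grip": 255},
    {"xyz": [0.6,0,0],"turn": [0,0,0],"grip": 255},
    {"xyz": [0.5,0,0],"turn": [0,0,0],"grip": 255},
    {"xyz": [0.5,0,0],"turn": [0,0,0],"grip": 255}
  ]
}}

```text
clock: 12.1
position: [0.5863, 0.0157, 0.2265]
orientation: [[1.0, 0.0, -0.001], [0.0, -1.0, 0.0], [-0.001, -0.0, -1.0]]
contact_force: [-6.4, 2.9, 3.3]
width: 0.0
grasp_force: 3.2
```

{"op": "servo_tool", "data": {
  "steps": [
    {"xyz": [0.4,0,0],"turn": [0,0,0],"grip": 255},
    {"xyz": [0.3,0,0],"turn": [0,0,0],"grip": 255},
    {"xyz": [0.3,0,0],"turn": [0,0,0],"grip": 255},
    {"xyz": [0,0,0],"turn": [0,0,0],"grip": 255},
    {"xyz": [0,0,0],"turn": [0,0,0],"grip": 255}
  ]
}}

```text
clock: 12.52
position: [0.5873, 0.0157, 0.2265]
orientation: [[1.0, 0.0, -0.001], [0.0, -1.0, 0.0], [-0.001, -0.0, -1.0]]
contact_force: [-5.3, 3.9, 2.2]
width: -0.0001
grasp_force: 2.8
```

```bash
python3 - <<'E'
from h import *
for c in('side','top'):
    im=optics.capture(c)
    if c=='side': s=cv2.resize(im[170:320,180:330],(600,600),interpolation=cv2.INTER_CUBIC)
tips(['board_top','divider_left','divider_right','divider_foot'])
cv2.imwrite('pics/s6.png',s[:,:,::-1])
E
```

```text
board_top {'side': None, 'top': (array([177.3, 225. ]), 0.8)} None
divider_left {'side': (array([249.1, 215. ]), 0.97), 'top': (array([187.8, 198.2]), 0.86)} (array([0.596 , 0.0236, 0.165 ]), np.float64(0.0019))
divider_right {'side': (array([208.4, 231. ]), 0.66), 'top': (array([183.6, 251.9]), 0.96)} (array([ 0.6098, -0.1328,  0.1644]), np.float64(0.0013))
divider_foot {'side': (array([275.2, 231.4]), 0.62), 'top': (array([194. , 231.3]), 0.78)} (array([ 0.5992, -0.0603,  0.017 ]), np.float64(0.0007))
```

View pics/s6.png

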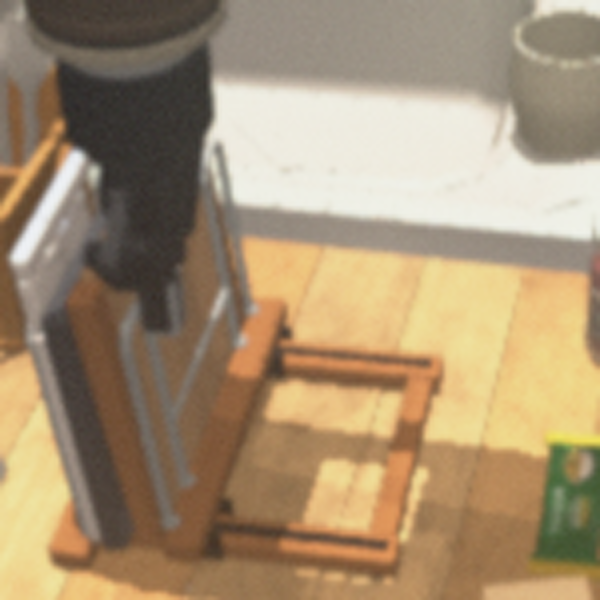

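The hoop legs are now right at the board's face (foot at about (170,525)), the board is still back on the tray, and the force is up to 5–6 N. I make one more small push to find the firm stop.

{"op": "servo_tool", "data": {
  "steps": [
    {"xyz": [0.5,0,0],"turn": [0,0,0],"grip": 255},
    {"xyz": [0.5,0,0],"turn": [0,0,0],"grip": 255},
    {"xyz": [0.5,0,0],"turn": [0,0,0],"grip": 255},
    {"xyz": [0,0,0],"turn": [0,0,0],"grip": 255},
    {"xyz": [0,0,0],"turn": [0,0,0],"grip": 255}
  ]
}}

```text
clock: 13.43
position: [0.5889, 0.0158, 0.2265]
orientation: [[1.0, 0.0, -0.001], [0.0, -1.0, 0.0], [-0.001, -0.0, -1.0]]
contact_force: [-4.9, 2.8, 2.2]
width: 0.0001
grasp_force: 2.7
```

{"op": "servo_tool", "data": {
  "steps": [
    {"xyz": [0.5,0,0],"turn": [0,0,0],"grip": 255},
    {"xyz": [0.5,0,0],"turn": [0,0,0],"grip": 255},
    {"xyz": [0.5,0,0],"turn": [0,0,0],"grip": 255},
    {"xyz": [0.5,0,0],"turn": [0,0,0],"grip": 255},
    {"xyz": [0,0,0],"turn": [0,0,0],"grip": 255}
  ]
}}

```text
clock: 13.85
position: [0.5909, 0.0158, 0.2265]
orientation: [[1.0, 0.0, -0.001], [0.0, -1.0, 0.0], [-0.001, -0.0, -1.0]]
contact_force: [-4.7, 2.8, 2.6]
width: 0.0002
grasp_force: 2.7
```

{"op": "servo_tool", "data": {
  "steps": [
    {"xyz": [0.5,0,0],"turn": [0,0,0],"grip": 255},
    {"xyz": [0.5,0,0],"turn": [0,0,0],"grip": 255},
    {"xyz": [0.5,0,0],"turn": [0,0,0],"grip": 255},
    {"xyz": [0.5,0,0],"turn": [0,0,0],"grip": 255},
    {"xyz": [0,0,0],"turn": [0,0,0],"grip": 255}
  ]
}}

```text
clock: 14.27
position: [0.5927, 0.0158, 0.2265]
orientation: [[1.0, 0.0, -0.001], [0.0, -1.0, 0.0], [-0.001, -0.0, -1.0]]
contact_force: [-6.5, 4.2, 3.2]
width: -0.0003
grasp_force: 3.3
```

```bash
python3 - <<'E'
from h import *
for c in('side','top'):
    im=optics.capture(c)
    if c=='side': s=cv2.resize(im[170:320,180:330],(600,600),interpolation=cv2.INTER_CUBIC)
tips(['board_top','divider_left','divider_right','divider_foot'])
cv2.imwrite('pics/s7.png',s[:,:,::-1])
E
```

```text
board_top {'side': (array([219.1, 213.8]), 0.91), 'top': (array([179.7, 224.9]), 0.56)} (array([ 0.6203, -0.055 ,  0.1848]), np.float64(0.007))
divider_left {'side': (array([250., 212.]), 0.58), 'top': (array([181.4, 199. ]), 0.71)} (array([0.6101, 0.0213, 0.1595]), np.float64(0.0096))
divider_right {'side': (array([207.7, 229.7]), 0.95), 'top': (array([182.1, 252.8]), 0.77)} (array([ 0.614 , -0.1353,  0.1643]), np.float64(0.0018))
divider_foot {'side': (array([275.4, 230.7]), 0.87), 'top': (array([193.2, 232.3]), 0.6)} (array([ 0.6023, -0.0632,  0.0133]), np.float64(0.0009))
```

View pics/s7.png

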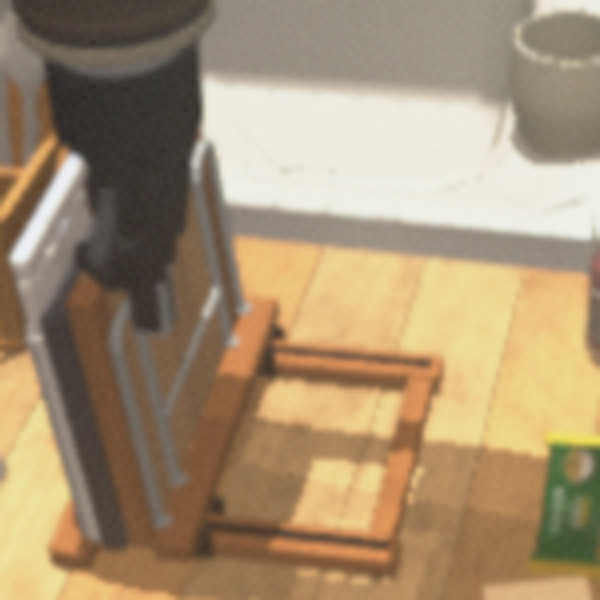

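The divider stands against the board, the board leans nearly parallel on the tray, and the force is rising (6.5 N) at about 64 mm of travel. I stop here and back straight off.

{"op": "servo_tool", "data": {
  "steps": [
    {"xyz": [-3,0,0],"turn": [0,0,0],"grip": 255},
    {"xyz": [-8,0,0],"turn": [0,0,0],"grip": 255},
    {"xyz": [-20,0,0],"turn": [0,0,0],"grip": 255},
    {"xyz": [-30,0,0],"turn": [0,0,0],"grip": 255},
    {"xyz": [-30,0,-20],"turn": [0,0,0],"grip": 255}
  ]
}}

```text
clock: 15.18
position: [0.4997, 0.0155, 0.2441]
orientation: [[1.0, 0.0, -0.004], [0.0, -1.0, -0.0], [-0.004, 0.0, -1.0]]
contact_force: [-1.8, 0.4, -0.2]
width: -0.0002
grasp_force: 0.0
```

{"op": "servo_tool", "data": {
  "steps": [
    {"xyz": [0,0,-30],"turn": [0,0,0],"grip": 255},
    {"xyz": [0,20,-20],"turn": [0,0,0],"grip": 255},
    {"xyz": [0,30,0],"turn": [0,0,0],"grip": 255},
    {"xyz": [0,30,0],"turn": [0,0,0],"grip": 255},
    {"xyz": [0,0,0],"turn": [0,0,0],"grip": 255}
  ]
}}

```text
clock: 15.6
position: [0.5023, -0.0682, 0.2974]
orientation: [[1.0, -0.001, 0.003], [-0.001, -1.0, -0.002], [0.003, 0.002, -1.0]]
contact_force: [-0.5, -0.3, -0.4]
width: -0.0
grasp_force: 0.0
```

```bash
python3 - <<'E'
from h import *
for c in('side','top'):
    im=optics.capture(c)
    if c=='side': s=cv2.resize(im[170:320,180:330],(600,600),interpolation=cv2.INTER_CUBIC)
tips(['board_top','divider_left','divider_right','divider_foot'])
cv2.imwrite('pics/s8.png',s[:,:,::-1])
E
```

```text
board_top {'side': (array([207.7, 229. ]), 0.59), 'top': (array([176.4, 224.2]), 0.81)} (array([ 0.6045, -0.0609,  0.2163]), np.float64(0.0327))
divider_left {'side': (array([249.5, 211.1]), 0.73), 'top': (array([184. , 227.6]), 0.5)} (array([ 0.6286, -0.0525,  0.0981]), np.float64(0.0202))
divider_right {'side': (array([205.7, 227. ]), 0.81), 'top': (array([181.6, 248.8]), 0.62)} (array([ 0.6146, -0.124 ,  0.1771]), np.float64(0.0012))
divider_foot {'side': (array([275.1, 230.3]), 0.61), 'top': None} None
```

View pics/s8.png

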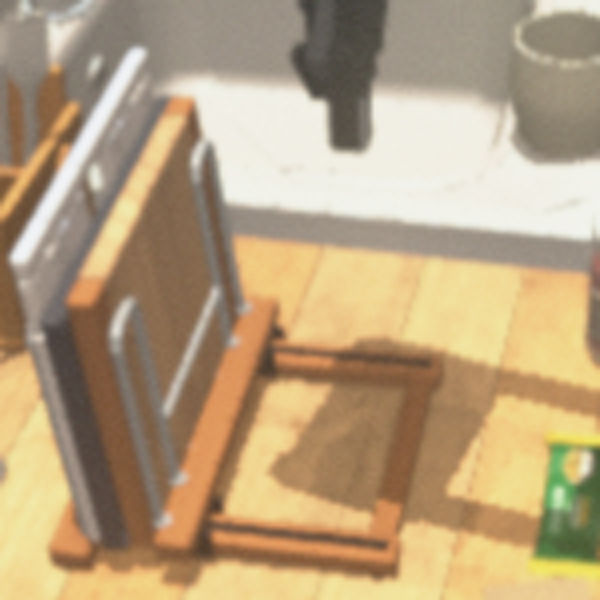

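The board leans on the tray with its top edge at about (180,105)–(85,295), and both hoops lie along its face. The tray and the white board are unmoved (white corners still at (140,50) and (20,260)), and the robot is clear, so I hand the job in.

```bash
python3 -c "
from bench import order
print(order.finish_job())"
```

```text
the job is handed in; nothing more can be done
None
```

The job is handed in: the board was pushed back onto the tray without moving the divider, then the divider was slid about 64 mm until it rested against the board (about 6.5 N, short of a clear firm stop; the board's foot slid back slightly over the last few millimetres), and the last picture shows the tray and white board unmoved.

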